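Set the zoom ring of the wide microscope lens to click stop 5

TASK

Two microscope zoom lenses stand front-up on the bench, each with a black click-stop ring on a cream barrel. Turn the ring of the wider lens to 5, so that the white line on the ring points at the mark with five dots, and let go. Leave the ring of the slimmer lens as it is.

Things in the scene. Friction and masses are not known exactly. Their poses are not given: they have to be found in the camera images.
- wide_lens: The wider lens, fixed, upright: foot 100 mm wide, 10 high; cream barrel 84 mm in diameter up to a flat shoulder 55 mm above the bench; on top the black ribbed ring to turn, 44 mm in diameter, from 56.5 to 96.5 mm above the bench, on the same axis. Origin: on the axis at bench height, z up. Place and heading vary; it may be left or right of the slim lens.
- wide_index (a point): Outer end of the white line on top of the wide lens's ring, 22 mm off the axis, 96.5 mm up; turns with the ring. The scale is on the shoulder around the ring: six black ticks numbered by black dots (one to six). From above, mark 1 is 60 degrees counter-clockwise of the lens's x axis, each next mark 24 degrees further clockwise (mark 5: 36 degrees clockwise of x).
- wide_ring (a joint): Ring angle, rad, growing clockwise from above: 0 with the line at mark 1, 0.419 (24 degrees) more per mark, 1.676 at mark 5. Starts at mark 2, 3 or 4 (seldom half-way between): turn clockwise 0.4 to 1.3 rad. Click stops at each mark pull it in from up to about 10 degrees either side; a click takes about 0.1 N m, so a 40 N grip across the ring holds. End stops just past marks 1 and 6.
- slim_index (a point): Outer end of the white line on top of the slim lens's ring, 14 mm from its axis and 105.5 mm above the bench. The slim lens, to be left alone, is made alike, but its barrel is 56 mm in diameter, its shoulder 70 mm high and its ring 28 mm in diameter.
Things that resemble listed ones, but are neither listed nor needed, are in the scene too. What is shaped like the wide_lens but blue or yellow is not meant.

How it is judged:
By the outcome, as a careful person would: the job done as asked, in the order asked, and still so for the second after the job is handed in, with the robot touching nothing.
It also fails if it takes over 32 s, if anything falls off the work surface, if the arm or the gripper's body presses on something with over 40 N, if the wrist force passes 120 N, or if a joint passes its speed limit or range.

ROBOT

A 6-joint arm with a two-finger parallel gripper is mounted at the origin on the work surface. World frame = base frame: x ahead of the robot, y to its left, z up, the work surface at z = 0. Lengths are in mm, angles in rad, forces in N, time in s.
With the tool pointing down it reaches from about 350 to 725 mm from the base axis. Payload 6 kg.
Tool frame: the origin (TCP) lies on the mounting face of the last link; the fingertips stand 173 mm ahead of it and the grasp point (between the pads) lies 155 mm ahead of it (env.grip_depth is the z of the grasp point in the tool frame, in mm); z points along the fingers, y is the direction in which the jaws open and shut (so a half turn about z gives the same grasp; the last joint's range is limited). The gripper opens to 85 mm and grips with 20 to 120 N. Pads are 22 mm wide; open, the fingers measure 114 mm over their backs; the gripper's body (76 mm by 85 mm) begins 54 mm behind the grasp point. The pads swing forward as they close: fully open they stand 13 mm farther back than shut.
Start: joints at [1.584, 0.04, 0.085, 0, -1.615, -0.334], TCP at [189.169, 569.394, 404.661] pointing down, gripper open.
Joint ranges: [-2.56, 2.56], [-1.29, 2.01], [-1.08, 1.49], [-3.29, 1.98], [-2.81, -0.18], [-2.99, 2.99]. Speed limits (rad/s): [2.57, 2.57, 3.01, 3.14, 3.14, 3.14].

INTERFACE

Orientations are given as a unit quaternion [x, y, z, w].
In Python, from bench import env, hand, planner, read_camera, job gives the robot as it stands. The module is installed in compiled form; this text tells all that it offers. Calls block until the motion is done:
- env.goto(position, orientation): joint-space move of the TCP to a pose.
- env.move_linear(position, rotation=None, vel=150): straight line of the TCP; rotation=None keeps the orientation; vel is the mean speed in mm/s.
- env.movej(angles): joint-space move.
- hand.grip(opening, effort=None): opening from 0.0 (shut) to 1.0 (fully open); effort is the grip in N (None keeps the last); returns when the fingers have stopped.
- env.sleep(seconds).
- planner.inverse_kinematics(position, orientation): joint angles nearest the present ones, or None.
- env.get_obs(): the state.
- read_camera(name): name is "scene" or "top"; returns a dict with "image" (400x640x3 uint8, blue, green, red), "fx", "fy", "cx", "cy" (pixels), "R" (3x3) and "t" (3): a world point X has camera coordinates R X + t. Camera axes: x right, y down, z forward; pixel columns grow to the right and rows downward; lengths in mm; the calibration is good to about 2 mm. A picture is of the moment at which its call begins. There is no depth.
A pose or a line that the arm cannot do raises env.Unreachable and nothing moves.
- job.job_done(): hands the job in, once; it reports no verdict.
The state is a dict: "time_s": time; "qpos": joint angles; "joint_vel": joint speeds; "joint_efforts": joint torques, N m; "tcp_pos": TCP position; "orientation": TCP orientation; "contact_force": force on the tool from outside, world axes, zero at the start; "ft_torque": the same for the moment, N m; "width": opening from 0.0 (shut) to 1.0 (fully open).
Only numpy, scipy, OpenCV 4.12 (cv2) and the standard library are available. Lean on these libraries where they do the work, as an engineer would, in place of code of your own. Each camera call takes 0.05 s, during which the arm holds its last target.

## Working session

There is one attempt and no reset: what is moved stays moved. The work goes in short steps, each a Python script; the robot and the scene stay as the last script left them, time stands still between calls to the robot, and variables do not carry over. Pictures are saved under pics/ and viewed, and the job is handed in when it is done.

```bash
mkdir -p pics; python3 - <<'E'
from bench import env,read_camera
import cv2
for n in("top","scene"):
    c=read_camera(n);cv2.imwrite(f"pics/{n}0.png",c["image"]);print(n,c["fx"],c["cx"],c["cy"],c["R"],c["t"])
o=env.get_obs();print(o["time_s"],o["tcp_pos"],o["orientation"],o["width"])
E
```

```text
top 413.0986208062219 320.9149598446953 201.22126640676103 [[ 0.01885805 -0.99980162 -0.00640996]
 [-0.98892157 -0.01770795 -0.14737895]
 [ 0.14723621  0.00911823 -0.98905933]] [-140.65155922  483.13937572 1210.18845172]
scene 368.2558876060135 321.0592407012631 196.45381027396968 [[ 0.57346413  0.81918054  0.00906264]
 [ 0.70943151 -0.49104177 -0.50555407]
 [-0.40968992  0.29634645 -0.86274733]] [-159.75925757 -339.6023261  1185.01158828]
0.1 [189.08452251 569.41229669 403.74513879] [ 9.87164753e-01 -1.59702972e-01 -6.65739176e-05  8.40551471e-04] 1.001249023580148
```

View pics/top0.png

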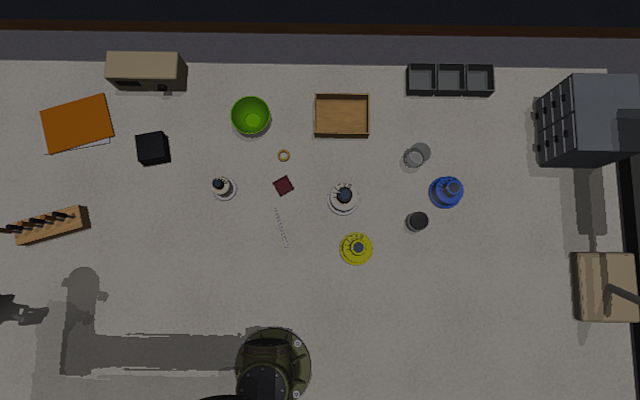

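View pics/scene0.png

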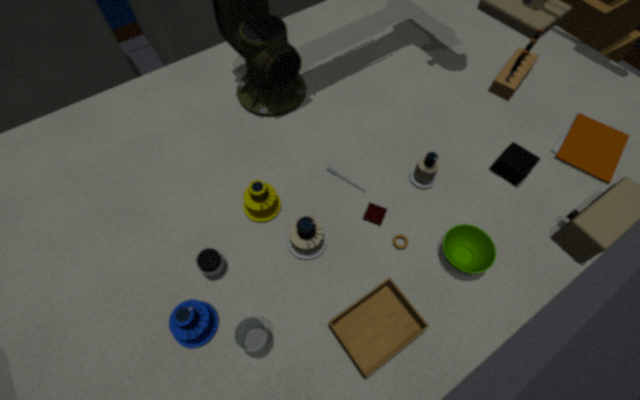

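Top view: two cream lenses, at (344,197) with the larger foot and barrel, and at (221,186), which is slimmer. The lookalikes are blue at (447,191) and yellow at (356,248). The one at (344,197) fits "wider, cream". I'll confirm it in an enlarged crop.

```bash
python3 - <<'E'
import cv2,numpy as np
a=cv2.imread("pics/top0.png");b=cv2.imread("pics/scene0.png")
f=lambda im,x,y:cv2.resize(im[y-24:y+24,x-24:x+24],(390,390),interpolation=cv2.INTER_CUBIC)
g=lambda i:np.uint8(255*(np.clip(i/255.,0,1)**.7))
cv2.imwrite("pics/crop0.png",np.hstack([g(f(a,344,197)),g(f(b,306,236))]))
cv2.imwrite("pics/crop1.png",np.hstack([g(f(a,221,186)),g(f(b,424,170))]))
E
```

```text
(no output)
```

View pics/crop0.png

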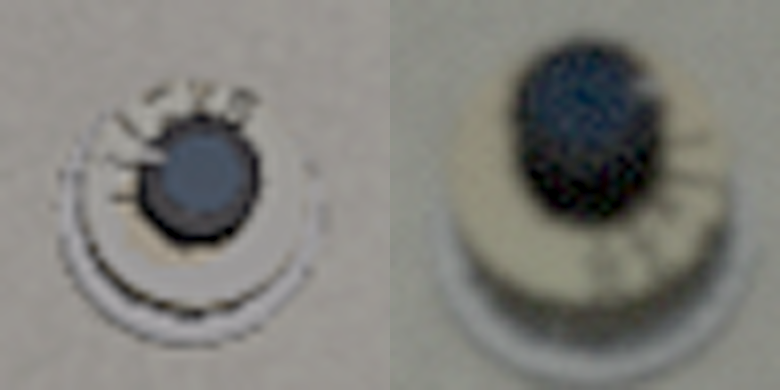

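View pics/crop1.png

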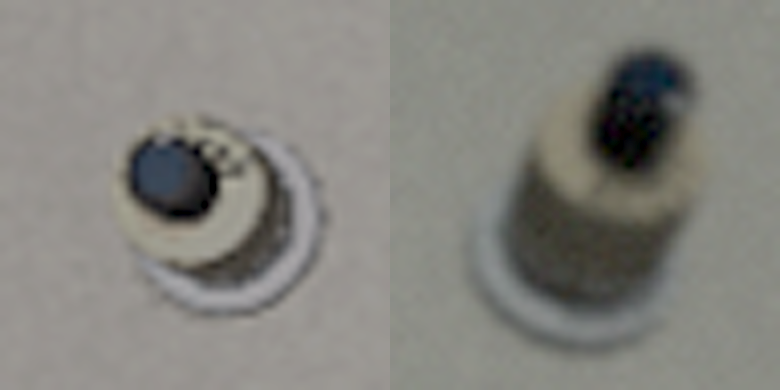

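Both crops: the left lens of the pair of views has a barrel far wider than its ring and matches the wide lens. Its ring top is near top pixel (345,194), and its white line points left to about (339,192). I can see six ticks, from about (335,197) clockwise to (350,185). Next I'll measure the axis and headings.

```bash
cat > h.py <<'E'
import numpy as np,cv2
from bench import env,hand,planner,read_camera,job
def ray(c,p,z):
    R=np.array(c["R"]);C=-R.T@np.array(c["t"])
    d=R.T@np.array([(p[0]-c["cx"])/c["fx"],(p[1]-c["cy"])/c["fy"],1])
    return C+d*(z-C[2])/d[2]
def proj(c,X):
    q=np.array(c["R"])@np.array(X)+np.array(c["t"]);return q[0]/q[2]*c["fx"]+c["cx"],q[1]/q[2]*c["fy"]+c["cy"]
def blob(m,s):
    n,l,st,ce=cv2.connectedComponentsWithStats(m.astype(np.uint8),connectivity=4)
    d=np.hypot(*(ce[1:]-s).T)+np.where(st[1:,4]<15,99,0);i=1+d.argmin();return ce[i],st[i],l==i
E
python3 - <<'E'
from h import *
for n,s in(("top",(344.5,194)),("scene",(305,224))):
    c=read_camera(n);im=c["image"].astype(int)
    m=(im[...,0]-im[...,2]>18)&(im.max(2)<150)
    ce,st,_=blob(m,s);P=ray(c,ce,96.5);print(n,"ringtop",ce,st,P, "diam mm est",2*np.sqrt(st[4]/np.pi)*np.linalg.norm(c["R"]@P+c["t"])/c["fx"])
    m=(im.max(2)<75);ce,st,_=blob(m,s);print(" dark",ce,st)
    if n=="top":
        A=P
        cr=lambda u,v:(320+(u+.5)/8.125-.5,173+(v+.5)/8.125-.5)
        for u,v in((125,197),(120,160),(125,125),(157,97),(200,92),(245,98)):
            Q=ray(c,cr(u,v),55)-A;print(" tick",np.hypot(Q[0],Q[1]),np.degrees(np.arctan2(Q[1],Q[0])))
        Q=ray(c,cr(155,155),96.5)-A;print(" line",np.hypot(Q[0],Q[1]),np.degrees(np.arctan2(Q[1],Q[0])))
    else:
        Q=ray(c,(282+(650-390)/8.125,212+85/8.125),96.5)-A;print(" line",np.hypot(Q[0],Q[1]),np.degrees(np.arctan2(Q[1],Q[0])))
E
```

```text
top ringtop [344.39344262 193.86885246] [340 190   9   9  61] [ 499.09213503 -199.32749894   96.5       ] diam mm est 25.35539079317737
 dark [343.93301435 194.88038278] [334 186  18  18 209]
 tick 26.076698289495805 95.22088813207377
 tick 30.19069941680906 67.98501273472354
 tick 35.88494443552289 47.22166859890385
 tick 37.99935386907116 22.815865683080208
 tick 37.18698735524801 -1.5877165741351158
 tick 39.36133788387334 -26.511142099789353
 line 17.724456902361904 69.50742174943785
scene ringtop [305.56862745 223.41176471] [300 219  11   9  51] [ 497.45725374 -197.3933023    96.5       ] diam mm est 18.434485595549273
 dark [306.08436725 228.36724566] [296 216  21  25 403]
 line 20.447424429742636 69.00264596672675
```

```bash
cat > ov.py <<'E'
from h import *
import sys
def over(name,x,y,hd,line=None,half=24,S=390):
    out=[]
    for n in("top","scene"):
        c=read_camera(n);s=proj(c,(x,y,70));x0,y0=int(s[0])-half,int(s[1])-half;k=S/(2*half)
        im=cv2.resize(c["image"][y0:y0+2*half,x0:x0+2*half],(S,S),interpolation=cv2.INTER_CUBIC)
        im=np.uint8(255*(im/255.)**.7)
        W=lambda X:tuple(int(v) for v in ((np.array(proj(c,X))-(x0,y0)+.5)*k))
        for r,z,col in((50,10,(0,255,0)),(42,55,(0,0,255)),(22,96.5,(0,255,255))):
            for t in np.arange(0,360,12):
                t=np.radians(t);cv2.circle(im,W((x+r*np.cos(t),y+r*np.sin(t),z)),1,col,-1)
        for i in range(6):
            t=np.radians(hd+60-24*i);cv2.circle(im,W((x+38*np.cos(t),y+38*np.sin(t),55)),2,(255,0,255),-1)
        out.append(im)
    cv2.imwrite(f"pics/{name}.png",np.hstack(out))
E
python3 - <<'E'
from ov import *
over("ov0",498.3,-198.4,9)
E
```

```text
(no output)
```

View pics/ov0.png

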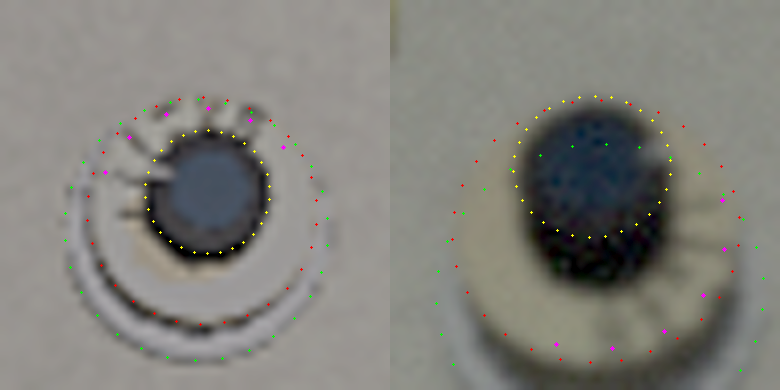

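The top overlay fits: foot, shoulder and ring circles all match at axis (498, -198). The six ticks lie one step counter-clockwise of my trial heading, so the heading is about +34° (tick angles 95, 68, 47, 23, -2, -26). The line at about 69° in both views sits at mark 2, and mark 5 is at about -2°. That means a clockwise turn of about 72°. Next I'll plan the wrist angles.

```bash
python3 - <<'E'
from h import *
q=lambda y:[np.cos(y/2),np.sin(y/2),0,0]
for d in range(-180,180,30):
    y=np.radians(d)
    a=planner.inverse_kinematics([498,-198.5,237],q(y)); 
    print(d,None if a is None else np.round(a,2))
c=read_camera("top")
for p in((356,247),(417,221),(447,188)):print(ray(c,p,60).round())
E
```

```text
-180 [-0.   -0.09 -0.35  0.   -1.31 -1.57]
-150 [-0.   -0.09 -0.35  0.   -1.31 -1.04]
-120 [-0.   -0.09 -0.35  0.   -1.31 -0.52]
-90 [-0.   -0.09 -0.35  0.   -1.31  0.  ]
-60 [-0.   -0.09 -0.35  0.   -1.31  0.53]
-30 [-0.   -0.09 -0.35  0.   -1.31  1.05]
0 [-0.   -0.09 -0.35  0.   -1.31  1.57]
30 [-0.   -0.09 -0.35  0.   -1.31  2.1 ]
60 [-0.   -0.09 -0.35  0.   -1.31  2.62]
90 None
120 [-0.   -0.09 -0.35  0.   -1.31 -2.61]
150 [-0.   -0.09 -0.35  0.   -1.31 -2.09]
[ 349. -236.   60.]
[ 428. -415.   60.]
[ 528. -505.   60.]
```

```bash
python3 - <<'E'
from h import *
q=lambda y:[np.cos(y/2),np.sin(y/2),0,0]
X,Y=498.3,-198.6;Q=q(np.radians(-54))
def st(l):
    o=env.get_obs();print(l,round(o["time_s"],2),np.round(o["tcp_pos"],1),"F",np.round(o["contact_force"],1),"T",np.round(o["ft_torque"],2),"w",round(o["width"],3),"q6",round(o["qpos"][5],3))
env.goto([X,Y,340],Q);st("above")
env.move_linear([X,Y,80+env.grip_depth],vel=120);st("down")
hand.grip(0.62,40);st("near")
E
```

```text
above 3.27 [ 498.6 -198.1  340. ] F [-0.1  0.7  0.9] T [-0.03 -0.06 -0.  ] w 1.0 q6 0.632
down 4.29 [ 498.6 -198.6  235.7] F [ 0.3 -1.   1.2] T [ 0.03 -0.01 -0.02] w 1.001 q6 0.633
near 4.72 [ 498.3 -198.6  234.9] F [ 0.6 -0.1 -0.9] T [-0.06 -0.02  0.03] w 0.621 q6 0.633
```

```bash
python3 - <<'E'
from h import *
def st(l):
    o=env.get_obs();print(l,round(o["time_s"],2),np.round(o["tcp_pos"],1),"F",np.round(o["contact_force"],1),"T",np.round(o["ft_torque"],2),"w",round(o["width"],3),"q6",round(o["qpos"][5],3));return o
hand.grip(0,45);o=st("closed")
E
```

```text
closed 4.96 [ 498.6 -198.4  235.2] F [1.3 2.7 2. ] T [ 0.86 -0.39  0.03] w 0.505 q6 0.633
```

The width is 43 mm, which matches the 44 mm ring, and the side force is small. Now the turn.

```bash
python3 - <<'E'
from h import *
def st(l):
    o=env.get_obs();print(l,round(o["time_s"],2),np.round(o["tcp_pos"],1),"F",np.round(o["contact_force"],1),"T",np.round(o["ft_torque"],2),"w",round(o["width"],3),"q6",round(o["qpos"][5],3));return o
a=list(env.get_obs()["qpos"]);s=a[5]
for d in (18,36,54,72):
    a[5]=s-np.radians(d);env.movej(a);st(d)
E
```

```text
18 5.36 [ 498.8 -198.3  235.2] F [ 2.9  2.  -0.4] T [ 0.55 -0.56 -0.03] w 0.504 q6 0.322
36 5.76 [ 498.9 -198.2  235.2] F [ 3.9  2.5 -0.4] T [ 0.63 -1.26 -0.01] w 0.506 q6 0.01
54 6.16 [ 499.  -198.3  235.2] F [ 5.1  1.3 -2.6] T [ 0.5  -1.71  0.03] w 0.504 q6 -0.306
72 6.56 [ 499.2 -198.3  235.2] F [ 6.8  0.7 -0.9] T [ 0.27 -2.04 -0.04] w 0.503 q6 -0.62
```

```bash
python3 - <<'E'
from h import *
from ov import over
hand.grip(0.7);p=env.get_obs()["tcp_pos"]
env.move_linear([p[0],p[1],345],vel=150)
a=list(env.get_obs()["qpos"]);a[0]+=1.3;env.movej(a)
o=env.get_obs();print(o["time_s"],np.round(o["contact_force"],1))
over("ov1",498.5,-198.5,34)
for n in("top","scene"):cv2.imwrite(f"pics/{n}1.png",read_camera(n)["image"])
a=cv2.imread("pics/top1.png");b=cv2.imread("pics/scene1.png")
f=lambda im,x,y:cv2.resize(im[y-24:y+24,x-24:x+24],(390,390),interpolation=cv2.INTER_CUBIC)
cv2.imwrite("pics/crop2.png",np.uint8(255*(np.hstack([f(a,344,197),f(b,306,236)])/255.)**.7))
E
```

```text
10.0667 [ 0.2  0.4 -0.2]
```

View pics/ov1.png

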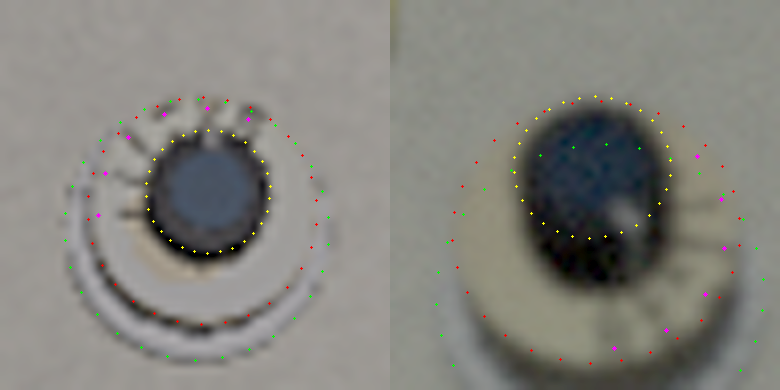

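View pics/crop2.png

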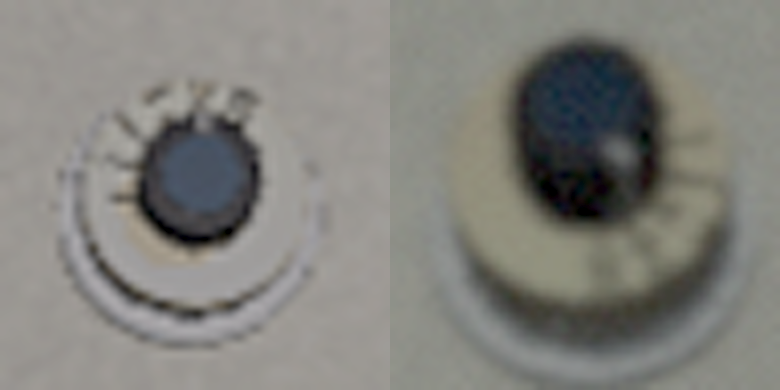

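View pics/top1.png

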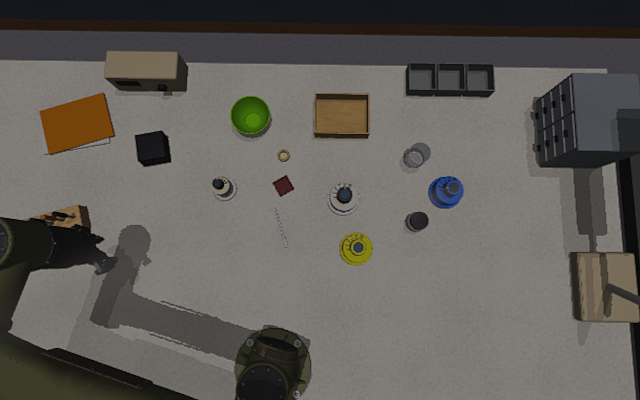

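The line now points up, from about (345,189) to mark 5 at (344.5,184), the fifth tick clockwise. I'll put a number on it by differencing the two pictures.

```bash
python3 - <<'E'
from h import *
for n,s in(("top",(345,189)),("scene",(309,230))):
    c=read_camera(n)
    d=c["image"].astype(int).sum(2)-cv2.imread(f"pics/{n}0.png").astype(int).sum(2)
    y0,x0=int(s[1])-12,int(s[0])-12
    for sg,l in((1,"new"),(-1,"old")):
        w=np.clip(sg*d[y0:y0+25,x0:x0+25]-60,0,None).astype(float);i=np.unravel_index(w.argmax(),w.shape)
        k=np.zeros_like(w);k[max(i[0]-2,0):i[0]+3,max(i[1]-2,0):i[1]+3]=1;w*=k
        yy,xx=np.mgrid[y0:y0+25,x0:x0+25];p=((w*xx).sum()/w.sum(),(w*yy).sum()/w.sum())
        for A in((498.5,-198.5),):
            Q=ray(c,p,96.5)[:2]-A;print(n,l,np.round(p,2),"r",np.hypot(*Q).round(1),"deg",np.degrees(np.arctan2(Q[1],Q[0])).round(1))
o=env.get_obs();print(o["time_s"],np.round(o["contact_force"],1),o["tcp_pos"])
E
```

```text
top new [344.48 187.45] r 19.3 deg -2.6
top old [338.22 191.69] r 18.2 deg 68.7
scene new [310.1  230.68] r 19.9 deg -1.8
scene old [312.57 222.13] r 16.9 deg 71.5
10.3667 [ 0.3  0.5 -0.8] [324.74359031 426.68747862 343.63039076]
```

```bash
python3 -c "
from bench import job
job.job_done()"
```

```text
the job is handed in; nothing more can be done
```

I turned the wide cream lens's ring 72° clockwise, from mark 2 to mark 5, then let go and moved the arm clear before handing in. The lens stands at about (498, -198) mm with a heading of about 34°.

- **Ring position:** after release, the line is at -2.6° in the top view and -1.8° in the scene view. Mark 5 is at about -2°.
- **Forces and time:** contact force was about 0 N at the end. The force readings I took while gripping and turning stayed under 8 N. The clock stood at about 10.4 s at the last check.
- **Slim lens:** the arm never worked near it, and it looks unchanged in the top picture. I did not measure its ring angle separately.
- **Disagreement:** the scene camera put the ring top about 3 mm away from where the top camera predicted. The top view fitted all three circles well, so I relied on it, and the grip was well centred.

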